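# Crank up the drill-press table and clamp it

### The arm

A 6-joint arm with a two-finger parallel gripper is mounted at the origin on the work surface. World frame = base frame: x ahead of the robot, y to its left, z up, the work surface at z = 0. Lengths are in m, angles in degrees, forces in N, time in s.
With the tool pointing down it reaches from about 0.3 to 0.75 m from the base axis. Payload 8.5 kg.
Tool frame: the origin (TCP) lies at the very end of the fingers, on their centre line; the grasp point (between the pads) lies 19 mm behind it (env.grip_depth is the z of the grasp point in the tool frame, in m); z points along the fingers, y is the direction in which the jaws open and shut (so a half turn about z gives the same grasp; the last joint's range is limited). The gripper opens to 85 mm and grips with 20 to 120 N. Pads are 22 mm wide; open, the fingers measure 114 mm over their backs; the gripper's body (76 mm by 85 mm) begins 54 mm behind the grasp point. The pads swing forward as they close: fully open they stand 13 mm farther back than shut.
Start: joints at [61.748, 21.807, 74.336, -0, 83.858, -12.336], TCP at [0.151, 0.529, 0.231] pointing down, gripper open.
Joint ranges: [-178.18, 178.18], [-50.72, 133.34], [12.68, 142.11], [-81.47, 261.47], [9.98, 163.14], [-165.26, 165.26]. Speed limits (degrees/s): [136.94, 136.94, 180, 180, 180, 180].

### API

Orientations are given as a 3x3 rotation matrix whose columns are the frame's x, y, z axes.
In Python, from rig import env gives the robot as it stands.
- The arm moves only by the tool apply_moves, never from a script. Its argument "plan" is a list of rows, each an object of numbers: "tx", "ty", "tz": the shift along the world's x, y, z in mm; "rx", "ry", "rz": the turn, a rotation vector about the world's x, y, z in rad; "jaw": the opening, from -1 (shut) to 1 (fully open). A call has 1 to 12 rows; each row is the pose to reach, as a shift and turn from the pose measured when the call began; what a row does not reach only later rows make up. A row lasts 1/10 s, in which the tool goes at most 50 mm and 8.59 degrees, less where a joint would pass 70% of its speed; a pose out of reach is approached as far as the arm can. A call with a gripper value outside its range is refused whole. The fingers move at their own pace and stop on an object; "grip_force" is the grip in N (left out, the last holds). Time passes only in rows, so rows that repeat a pose let the fingers close. It gives the time, the measured TCP pose, the force and the opening at its end, in the units of the state.
- env.observe(): the state, without advancing time (a new reading comes with each control period).
- env.get_image(name): name is "scene" or "top" or "wrist"; returns a dict with "image" (384x512x3 uint8, red, green, blue), "intrinsics" (3x3 intrinsics, pixels), "world_from_camera" (4x4, takes a point from camera to world coordinates). Camera axes: x right, y up, looking along -z (the intrinsics and any distortion apply to the point x, -y, -z); pixel columns grow to the right and rows downward; lengths in m; the calibration is good to about 2 mm. A picture is of the moment at which its call begins. There is no depth.
- env.close_job(): hands the job in, once; it reports no verdict.
The state is a dict: "time_s": time; "q": joint angles; "qvel": joint speeds; "joint_efforts": joint torques, N m; "position": TCP position; "tool_rot": TCP orientation; "ft_force": force on the tool from outside, world axes, zero at the start; "wrist_torque": the same for the moment, N m; "grip_width": finger opening in m.
Only numpy, scipy, OpenCV 4.12 (cv2) and the standard library are available. Lean on these libraries where they do the work, as an engineer would, in place of code of your own. Each camera call takes 0.05 s, during which the arm holds its last target.

### The job

Bring the work up to the drill. First slacken the table clamp by pulling its ball-ended lever right back towards you, then turn the table crank through as many turns as it takes until the top of the work is about 10 mm below the drill point, without running the work into the drill. Then push the clamp lever fully home again to lock the table, and leave the things lying about on the bench as they are.

Things in the scene. Friction and masses are not known exactly. Their poses are not given: they have to be found in the camera images.
- press: Grey-green bench drill press, fixed, 745 mm tall. Origin: on the bench, on the axis of the 64 mm round column. x points to the machine's front (table, drill), roughly away from the robot; y to the side where crank and clamp lever stand; z up. Head (140 mm wide), belt cover (170 mm) and rear motor (124 mm), all centred on y = 0, begin 515 mm above the bench.
- table_top (a point): Middle of the top of the steel drill table, 250 x 250 mm, 28 mm thick, 185 mm in front of the column axis and 115 mm above the crank axis. Axes as the press. It hangs over the front part of the crank's circle and the inner part of the handle: grasp the handle leaning outward (gripper's body towards the press +y), 30 to 45 degrees from vertical. Rises with the crank.
- drill_point (a point): Point of the 10 mm drill in the chuck, fixed. Axes as the press.
- work_mark (a point): Middle of the top face (blue cross lines) of the aluminium block held in the drill vise on the table, 70 mm above the table top and straight below the drill point; rises with the table. The height from here to drill_point is the gap, 31 to 52 mm at the start.
- crank_hub (a point): Point on the crank's axis, in the middle plane of the crank arm. The axis is level, along the press y. It rises with the table. Axes as the press.
- crank_handle (a point): Middle of the crank's black round handle, which points along the press +y: 70 mm long (35 mm either way), 25 mm thick, free to spin on its pin. It lies 65 mm off the crank axis and 43 mm further along press +y than crank_hub. Its axes turn with the crank.
- crank (a joint): Crank angle, rad, counted through full turns, 0 to 7 at the start. Handle at 65 mm * (-sin, cos) in press (x, z) from the axis: at 0 straight up; growing angles carry the top rearward (to the robot), down, forward. A full turn of growing angle raises the table, crank and lever 18 mm; about 9 N at the handle; stays where left.
- lever_pivot (a point): Point on the clamp lever's pivot axis, behind the column, on the collar that carries the table. The axis is level, along the press y. Rises with the table. Axes as the press.
- lever_ball (a point): Centre of the black ball, 32 mm diameter, at the end of the clamp lever: 85 mm from the pivot axis and 36 mm further along press +y than lever_pivot; the steel rod, 11 mm thick, slopes from the pivot up and out to it.
- clamp_lever (a joint): Clamp lever angle, rad: 0 tight, 0.9 fully slack (ball pulled rearward and down, towards the robot; stops at both ends). Ball at 85 mm * (-sin(0.17+angle), cos(0.17+angle)) in press (x, z) from the pivot axis. Stays where left; takes about 4 N at the ball. The table must be cranked only with the lever pulled right back, never against the tight clamp.
- spray_can: Bystander: upright spray can, 66 mm across, 190 mm tall; origin under its centre.
- tin: Bystander: open copper-coloured tin, 90 mm across, 70 mm tall; origin under its centre.
- wrench: Bystander: steel wrench, 190 mm long, flat on the bench.
- wood_block: Bystander: wooden block 140 x 60 x 45 mm; origin under its centre.

How it is judged (in metres and radians):
On the way, in this order (a step that is already met when the one before it is completed fails the run):
1. the table clamp is slackened with the table still down: lever pulled back beyond 0.7 rad, gap over 28 mm (value of joint clamp_lever above 0.7 rad and z of work_mark in the frame of drill_point below -0.028 m), for 0.1 s.
2. the table is cranked up: gap between drill point and work 5 to 15 mm, clamp still slack (z of work_mark in the frame of drill_point between -0.015 and -0.005 m and value of joint clamp_lever above 0.5 rad), for 0.1 s.
3. the clamp is tight again: lever within 0.15 rad of home (value of joint clamp_lever below 0.15 rad), for 0.1 s.
At the end, for the whole second after the job is handed in: The top of the work stands 5 to 15 mm below the drill point, the clamp lever is back within 0.15 rad of its tight position and the crank is at rest (z of work_mark in the frame of drill_point between -0.015 and -0.005 m and value of joint clamp_lever below 0.15 rad and velocity of joint crank between -0.1 and 0.1 rad/s); the robot touches nothing.
It fails at once if the work was run into the drill (gap under 1 mm) (z of work_mark in the frame of drill_point above -0.001 m).
It fails at once if the crank was turned against the tight clamp (lever under 0.3 rad, crank over 0.6 rad/s) (value of joint clamp_lever below 0.3 rad and (velocity of joint crank above 0.6 rad/s or velocity of joint crank below -0.6 rad/s)).
It fails at once if a bystander was moved more than 30 mm (distance of any of spray_can, tin, wrench, wood_block from where it was at the start of the episode above 0.03 m).
It fails at once if a bystander was knocked over (angle between any of spray_can, tin's own z axis and vertical above 0.5 rad).
It also fails if it takes over 72 s, if anything falls off the work surface, if the arm or the gripper's body presses on something with over 40 N, if the wrist force passes 120 N, or if a joint passes its speed limit or range.

## Working session

There is one attempt and no reset: what is moved stays moved. The work goes in short steps, Python scripts to look and compute and a tool call to move; the robot and the scene stay as the last step left them, time stands still between calls to the robot, and variables do not carry over. Pictures are saved under pics/ and viewed, and the job is handed in when it is done.

Besides the shell and the picture viewer there is one more tool, called by a JSON object that holds its "api" and its "payload", one argument or row to a line. apply_moves: Moves the arm, as the interface text tells. Its arguments: {"type":"object","properties":{"plan":{"type":"array","items":{"type":"object","properties":{"tx":{"type":"number"},"ty":{"type":"number"},"tz":{"type":"number"},"rx":{"type":"number"},"ry":{"type":"number"},"rz":{"type":"number"},"jaw":{"type":"number"}}}},"grip_force":{"type":"number"}},"required":["plan"]}

```bash
ls; mkdir -p pics; cat > h.py <<'E'
import numpy as np, cv2
from rig import env
def snap(name,fn):
    d=env.get_image(name); im=np.array(d["image"]); cv2.imwrite("pics/"+fn+".png",im[:,:,::-1])
    np.savez("pics/"+fn+".npz",im=im,K=d["intrinsics"],T=d["world_from_camera"]); return d
def load(fn): return np.load("pics/"+fn+".npz")
def ray(d,u,v):
    K=np.array(d["K"]);T=np.array(d["T"])
    r=np.linalg.inv(K)@[u,v,1]; r=np.array([r[0],-r[1],-r[2]]); r=T[:3,:3]@r
    return T[:3,3],r/np.linalg.norm(r)
def onz(d,u,v,z):
    o,r=ray(d,u,v); return o+r*(z-o[2])/r[2]
def tri(*a):
    A=np.zeros((3,3));b=np.zeros(3)
    R=[ray(*x) for x in a]
    for o,r in R:
        P=np.eye(3)-np.outer(r,r);A+=P;b+=P@o
    p=np.linalg.solve(A,b); return p,[np.linalg.norm((np.eye(3)-np.outer(r,r))@(p-o)) for o,r in R]
def proj(d,p):
    T=np.linalg.inv(d["T"]);c=T[:3,:3]@p+T[:3,3];k=d["K"]@np.array([c[0],-c[1],-c[2]]);return k[:2]/k[2]
E
python3 - <<'E'
from h import *
for n in ["scene","top","wrist"]:
    d=snap(n,n+"0"); print(n,d.keys(),np.round(d["intrinsics"],1).tolist(),np.round(d["world_from_camera"],3).tolist())
s=env.observe(); print(s)
E
```

```text
pics
scene dict_keys(['image', 'intrinsics', 'world_from_camera']) [[480.3, 0.0, 256.2], [0.0, 480.3, 202.1], [0.0, 0.0, 1.0]] [[0.898, -0.42, 0.134, 0.774], [0.441, 0.854, -0.277, -0.596], [0.001, 0.308, 0.951, 1.735], [0.0, 0.0, 0.0, 1.0]]
top dict_keys(['image', 'intrinsics', 'world_from_camera']) [[494.6, 0.0, 253.5], [0.0, 494.6, 193.5], [0.0, 0.0, 1.0]] [[0.018, 0.98, -0.197, 0.239], [-1.0, 0.017, -0.006, -0.139], [-0.003, 0.197, 0.98, 1.827], [0.0, 0.0, 0.0, 1.0]]
wrist dict_keys(['image', 'intrinsics', 'world_from_camera']) [[335.1, 0.0, 256.0], [0.0, 335.1, 192.4], [0.0, 0.0, 1.0]] [[0.274, -0.915, -0.297, 0.075], [0.962, 0.26, 0.086, 0.551], [-0.002, -0.31, 0.951, 0.373], [0.0, 0.0, 0.0, 1.0]]
{'time_s': 0.15, 'q': array([ 6.17467700e+01,  2.18329760e+01,  7.43690437e+01,  3.08200544e-04,
        8.38571839e+01, -1.23369298e+01]), 'qvel': array([-0.05234845, -0.21903437, -0.13867083, -0.04233712, -0.00438632,
       -0.04488053]), 'joint_efforts': array([ 2.00486611e-03, -4.48622739e+01, -2.31346893e+01, -1.24404864e-04,
        3.74525305e-03,  2.08531304e-05]), 'position': array([0.1507448 , 0.52873526, 0.23087937]), 'tool_rot': array([[-9.61663117e-01,  2.74233122e-01, -4.93842396e-04],
       [ 2.74233474e-01,  9.61662715e-01, -9.07662923e-04],
       [ 2.25998582e-04, -1.00829407e-03, -9.99999466e-01]]), 'ft_force': array([-0.54038035, -0.52305751,  0.69347681]), 'wrist_torque': array([-0.01611566,  0.01037634,  0.02127432]), 'grip_width': 0.08507258448132304}
```

View pics/scene0.png

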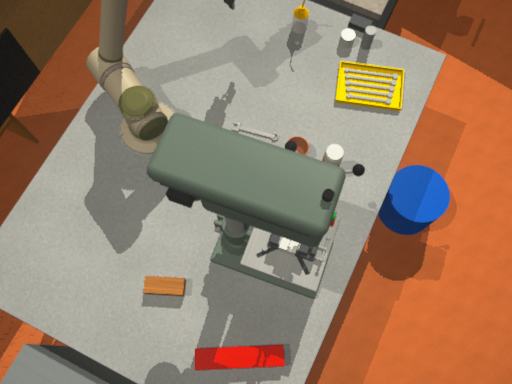

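View pics/top0.png

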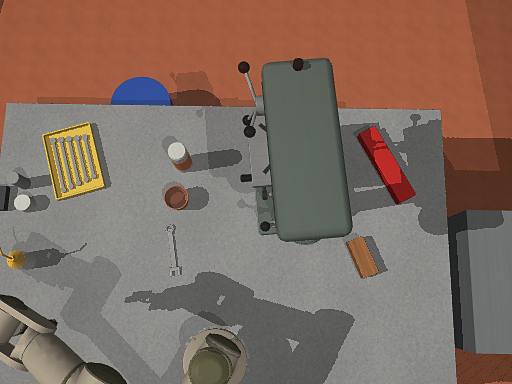

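View pics/wrist0.png

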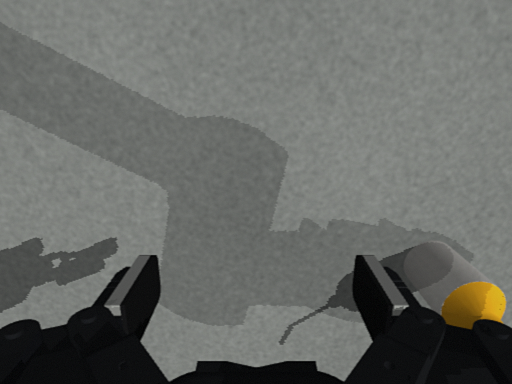

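```bash
python3 - <<'E'
import cv2
a=cv2.imread("pics/top0.png")[50:250,150:350];b=cv2.imread("pics/scene0.png")[100:300,140:380]
cv2.imwrite("pics/c1.png",cv2.resize(a,None,fx=3,fy=3,interpolation=2));cv2.imwrite("pics/c2.png",cv2.resize(b,None,fx=3,fy=3,interpolation=2))
E
```

```text
(no output)
```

View pics/c1.png

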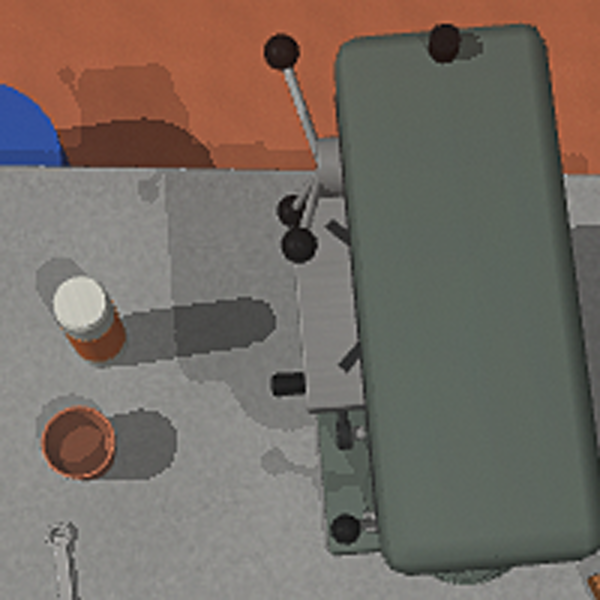

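View pics/c2.png

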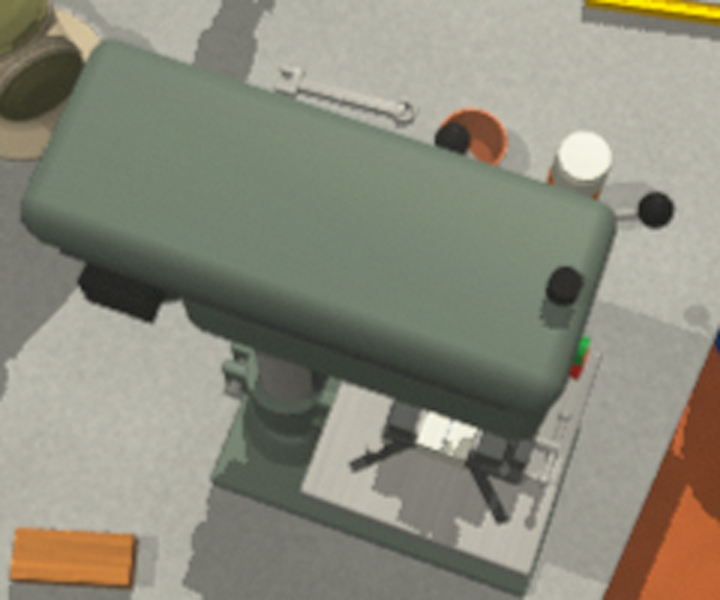

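```bash
python3 - <<'E'
from h import *
t=load("top0");s=load("scene0")
def T(n,z,*uv): print(n,z,np.round(onz(t,*uv,z),3))
for z in (.2,.25,.3): T("ball",z,265,226)
for z in (.1,.2,.3): T("handle out end",z,241,178)
for z in (.2,.3): T("blk2",z,265,195)
for uv in [(264,90),(275,220),(330,90),(350,220)]: T("cover",.72,*uv)
T("can top",.19,177,150);T("tin",.07,176,192);T("wrench",0,170,228);T("wrench2",0,175,272)
T("wood",.045,363,257)
T("base corner",.02,258,234);T("base",.02,256,188)
for u,v in [(282+0,0)]: pass
T("feed ball1",.5,150+281/3,50+51/3);T("fb2",.5,150+298/3,50+245/3)
def S(n,z,u,v): print("S",n,z,np.round(onz(s,140+u/3,100+v/3,z),3))
for z in (.2,.25,.3):
  S("tab near-right",z,303,490);S("tab front-right",z,524,567);S("tab front-left",z,600,355)
S("base fr",.02,523,594);S("base rr",.02,213,480)
print("work cross",[np.round(onz(s,140+447/3,100+435/3,z),3) for z in (.3,.35,.4)])
E
```

```text
ball 0.2 [ 0.457 -0.168  0.2  ]
ball 0.25 [ 0.45  -0.167  0.25 ]
ball 0.3 [ 0.443 -0.166  0.3  ]
handle out end 0.1 [ 0.642 -0.082  0.1  ]
handle out end 0.2 [ 0.619 -0.085  0.2  ]
handle out end 0.3 [ 0.595 -0.088  0.3  ]
blk2 0.2 [ 0.562 -0.167  0.2  ]
blk2 0.3 [ 0.542 -0.165  0.3  ]
cover 0.72 [ 0.713 -0.152  0.72 ]
cover 0.72 [ 0.401 -0.181  0.72 ]
cover 0.72 [ 0.716 -0.309  0.72 ]
cover 0.72 [ 0.404 -0.35   0.72 ]
can top 0.19 [0.716 0.138 0.19 ]
tin 0.07 [0.593 0.154 0.07 ]
wrench 0 [0.47  0.181 0.   ]
wrench2 0 [0.309 0.155 0.   ]
wood 0.045 [ 0.372 -0.523  0.045]
base corner 0.02 [ 0.451 -0.146  0.02 ]
base 0.02 [ 0.623 -0.136  0.02 ]
feed ball1 0.5 [ 0.877 -0.095  0.5  ]
fb2 0.5 [ 0.682 -0.115  0.5  ]
S tab near-right 0.2 [ 0.604 -0.358  0.2  ]
S tab front-right 0.2 [ 0.851 -0.328  0.2  ]
S tab front-left 0.2 [ 0.832 -0.078  0.2  ]
S tab near-right 0.25 [ 0.61  -0.366  0.25 ]
S tab front-right 0.25 [ 0.849 -0.337  0.25 ]
S tab front-left 0.25 [ 0.83  -0.095  0.25 ]
S tab near-right 0.3 [ 0.615 -0.373  0.3  ]
S tab front-right 0.3 [ 0.846 -0.346  0.3  ]
S tab front-left 0.3 [ 0.828 -0.112  0.3  ]
S base fr 0.02 [ 0.872 -0.326  0.02 ]
S base rr 0.02 [ 0.482 -0.367  0.02 ]
work cross [array([ 0.722, -0.258,  0.3  ]), array([ 0.723, -0.27 ,  0.35 ]), array([ 0.725, -0.282,  0.4  ])]
```

```bash
cat >> h.py <<'E'
from scipy.spatial.transform import Rotation as Ro
YAW=np.radians(5.3)
def Rt(lean,pitch=0,yaw=None):
    "lean outward deg from vertical; jaws along press x; pitch about press y"
    yaw=YAW if yaw is None else yaw
    px=np.array([np.cos(yaw),np.sin(yaw),0]);py=np.array([-np.sin(yaw),np.cos(yaw),0]);a=np.radians(lean)
    z=-py*np.sin(a)-np.array([0,0,1])*np.cos(a)
    R=np.column_stack([np.cross(px,z),px,z])
    return Ro.from_rotvec(py*np.radians(pitch)).as_matrix()@R
def to(p,R):
    s=env.observe(); dp=(np.array(p)-s["position"])*1000
    rv=Ro.from_matrix(R@s["tool_rot"].T).as_rotvec(); return np.round(dp,1),np.round(rv,3)
def st():
    s=env.observe(); print("t",round(s["time_s"],2),"p",np.round(s["position"],4),"F",np.round(s["ft_force"],1),"w",round(s["grip_width"],4),"q",np.round(s["q"],1)); return s
E
python3 - <<'E'
from h import *
print(to([.5,.12,.4],Rt(35)))
E
```

```text
(array([ 349.3, -408.7,  169.1]), array([-0.498, -0.415, -1.161]))
```

{"api": "apply_moves", "payload": {
  "plan": [
    {"tx": 100,"ty": -100,"tz": 80,"rx": -0.25,"ry": -0.2,"rz": -0.58},
    {"tx": 100,"ty": -100,"tz": 80,"rx": -0.25,"ry": -0.2,"rz": -0.58},
    {"tx": 200,"ty": -200,"tz": 150,"rx": -0.25,"ry": -0.2,"rz": -0.58},
    {"tx": 200,"ty": -200,"tz": 169,"rx": -0.25,"ry": -0.2,"rz": -0.58},
    {"tx": 349,"ty": -409,"tz": 169,"rx": -0.498,"ry": -0.415,"rz": -1.161},
    {"tx": 349,"ty": -409,"tz": 169,"rx": -0.498,"ry": -0.415,"rz": -1.161},
    {"tx": 349,"ty": -409,"tz": 169,"rx": -0.498,"ry": -0.415,"rz": -1.161},
    {"tx": 349,"ty": -409,"tz": 169,"rx": -0.498,"ry": -0.415,"rz": -1.161},
    {"tx": 349,"ty": -409,"tz": 169,"rx": -0.498,"ry": -0.415,"rz": -1.161},
    {"tx": 349,"ty": -409,"tz": 169,"rx": -0.498,"ry": -0.415,"rz": -1.161},
    {"tx": 349,"ty": -409,"tz": 169,"rx": -0.498,"ry": -0.415,"rz": -1.161},
    {"tx": 349,"ty": -409,"tz": 169,"rx": -0.498,"ry": -0.415,"rz": -1.161}
  ]
}}

```text
validation failed for argument at $.pl...
```

```bash
python3 - <<'E'
from h import *
snap("wrist","w1");st();print(to([.5,.12,.4],Rt(35)))
E
```

```text
t 0.2 p [0.1507 0.5288 0.231 ] F [ 0.1 -0.1 -1. ] w 0.0854 q [ 61.7  21.8  74.4  -0.   83.9 -12.3]
(array([ 349.3, -408.8,  169. ]), array([-0.498, -0.415, -1.161]))
```

View pics/w1.png

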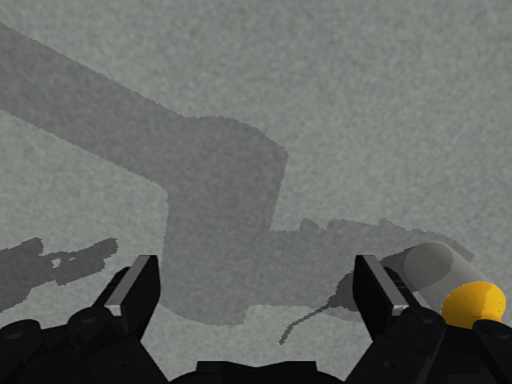

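{"api": "apply_moves", "payload": {
  "plan": [
    {"tx": 50,"ty": -50,"tz": 40,"rx": -0.05,"ry": -0.04,"rz": -0.12,"jaw": 1}
  ]
}}

```text
time_s: 0.3
position: [0.1799, 0.4977, 0.2532]
tool_rot: [[-0.922, 0.387, 0.033], [0.384, 0.921, -0.058], [-0.053, -0.041, -0.998]]
ft_force: [1.0, -0.2, 1.0]
grip_width: 0.0855
```

```bash
python3 - <<'E'
from h import *
print(to([.5,.12,.4],Rt(35)))
E
```

```text
(array([ 320.1, -377.7,  146.8]), array([-0.446, -0.38 , -1.04 ]))
```

{"api": "apply_moves", "payload": {
  "plan": [
    {"tx": 130,"ty": -150,"tz": 100,"rx": -0.22,"ry": -0.19,"rz": -0.5,"jaw": 1},
    {"tx": 130,"ty": -150,"tz": 100,"rx": -0.22,"ry": -0.19,"rz": -0.5,"jaw": 1},
    {"tx": 130,"ty": -150,"tz": 100,"rx": -0.22,"ry": -0.19,"rz": -0.5,"jaw": 1},
    {"tx": 130,"ty": -150,"tz": 100,"rx": -0.22,"ry": -0.19,"rz": -0.5,"jaw": 1},
    {"tx": 320,"ty": -378,"tz": 147,"rx": -0.446,"ry": -0.38,"rz": -1.04,"jaw": 1},
    {"tx": 320,"ty": -378,"tz": 147,"rx": -0.446,"ry": -0.38,"rz": -1.04,"jaw": 1},
    {"tx": 320,"ty": -378,"tz": 147,"rx": -0.446,"ry": -0.38,"rz": -1.04,"jaw": 1},
    {"tx": 320,"ty": -378,"tz": 147,"rx": -0.446,"ry": -0.38,"rz": -1.04,"jaw": 1},
    {"tx": 320,"ty": -378,"tz": 147,"rx": -0.446,"ry": -0.38,"rz": -1.04,"jaw": 1},
    {"tx": 320,"ty": -378,"tz": 147,"rx": -0.446,"ry": -0.38,"rz": -1.04,"jaw": 1},
    {"tx": 320,"ty": -378,"tz": 147,"rx": -0.446,"ry": -0.38,"rz": -1.04,"jaw": 1},
    {"tx": 320,"ty": -378,"tz": 147,"rx": -0.446,"ry": -0.38,"rz": -1.04,"jaw": 1}
  ]
}}

```text
time_s: 1.5
position: [0.5011, 0.1176, 0.4]
tool_rot: [[-0.073, 0.996, 0.051], [0.816, 0.089, -0.571], [-0.574, 0.0, -0.819]]
ft_force: [-1.5, 0.2, -0.3]
grip_width: 0.0853
```

```bash
python3 - <<'E'
from h import *
snap("wrist","w2");st();print(to([.5,.12,.4],Rt(35)))
E
```

```text
t 1.55 p [0.5002 0.1189 0.3999] F [-0.7  0.3  0.3] w 0.0856 q [ 16.4  19.3  58.4 -35.9 106.4   2. ]
(array([-0.2,  1.1,  0.1]), array([-0.   , -0.   ,  0.002]))
```

View pics/w2.png

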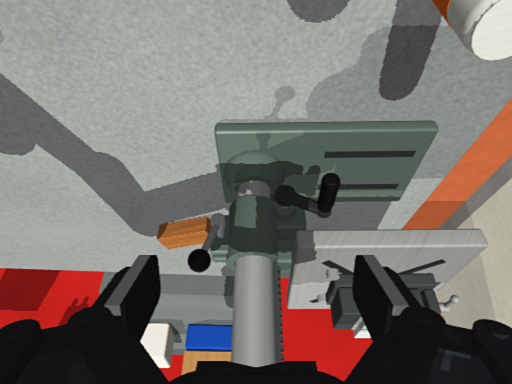

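```bash
python3 - <<'E'
import cv2
a=cv2.imread("pics/w2.png")[110:350,140:500]
cv2.imwrite("pics/c3.png",cv2.resize(a,None,fx=2.2,fy=2.2,interpolation=2))
E
```

```text
(no output)
```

View pics/c3.png

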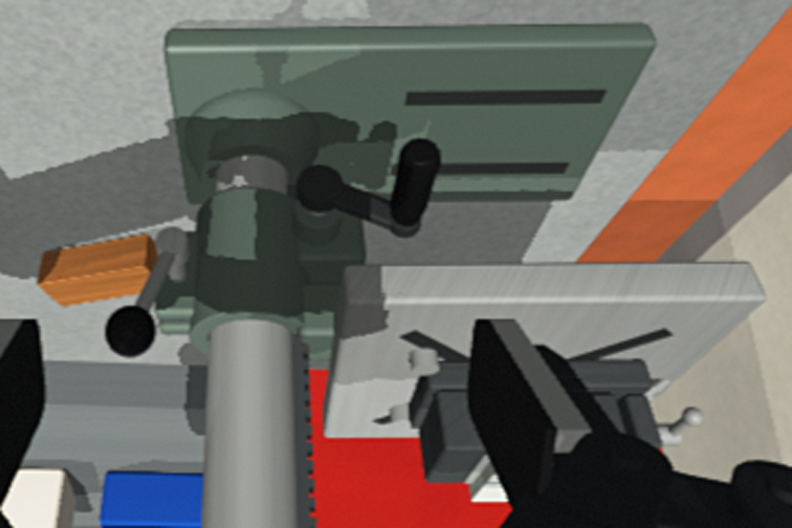

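```bash
python3 - <<'E'
from h import *
t=load("top0");w=load("w2")
c=lambda u,v:(140+u/2.2,110+v/2.2)
print("ball",tri((t,265,226),(w,*c(130,331))))
print("handle end",tri((t,241,178),(w,*c(421,155))))
for n,uv in dict(hub=(319,188),hbase=(403,222),hend=(421,155)).items(): print(n,[np.round(np.array(ray(w,*c(*uv))[0])+0,3), np.round(ray(w,*c(*uv))[1],3)])
# table corners: top surface? 
for uv in [(346,303),(752,300),(328,436)]: print(uv,[np.round(onz(w,*c(*uv),z),3) for z in (.3,.35,.4)])
E
```

```text
ball (array([ 0.44809663, -0.16696747,  0.2681106 ]), [np.float64(0.00032790357574543304), np.float64(0.00032790357574535156)])
handle end (array([ 0.6236487 , -0.0842968 ,  0.18067173]), [np.float64(0.00048424787738924946), np.float64(0.00048424787738947215)])
hub [array([0.488, 0.264, 0.471]), array([ 0.158, -0.79 , -0.592])]
hbase [array([0.488, 0.264, 0.471]), array([ 0.269, -0.794, -0.545])]
hend [array([0.488, 0.264, 0.471]), array([ 0.287, -0.735, -0.614])]
(346, 303) [array([ 0.563, -0.059,  0.3  ]), array([0.541, 0.035, 0.35 ]), array([0.519, 0.13 , 0.4  ])]
(752, 300) [array([ 0.761, -0.038,  0.3  ]), array([0.682, 0.05 , 0.35 ]), array([0.602, 0.138, 0.4  ])]
(328, 436) [array([ 0.588, -0.259,  0.3  ]), array([ 0.559, -0.107,  0.35 ]), array([0.53 , 0.046, 0.4  ])]
```

```bash
python3 - <<'E'
from h import *
print(to([.53,-.04,.40],Rt(60,0,np.radians(48))))
E
```

```text
(array([ 2.980e+01, -1.589e+02,  1.000e-01]), array([-0.399, -0.2  ,  0.735]))
```

{"api": "apply_moves", "payload": {
  "plan": [
    {"tx": 30,"ty": -159,"tz": 0,"rx": -0.4,"ry": -0.2,"rz": 0.735,"jaw": 1},
    {"tx": 30,"ty": -159,"tz": 0,"rx": -0.4,"ry": -0.2,"rz": 0.735,"jaw": 1},
    {"tx": 30,"ty": -159,"tz": 0,"rx": -0.4,"ry": -0.2,"rz": 0.735,"jaw": 1},
    {"tx": 30,"ty": -159,"tz": 0,"rx": -0.4,"ry": -0.2,"rz": 0.735,"jaw": 1},
    {"tx": 30,"ty": -159,"tz": 0,"rx": -0.4,"ry": -0.2,"rz": 0.735,"jaw": 1},
    {"tx": 30,"ty": -159,"tz": 0,"rx": -0.4,"ry": -0.2,"rz": 0.735,"jaw": 1},
    {"tx": 30,"ty": -159,"tz": 0,"rx": -0.4,"ry": -0.2,"rz": 0.735,"jaw": 1},
    {"tx": 30,"ty": -159,"tz": 0,"rx": -0.4,"ry": -0.2,"rz": 0.735,"jaw": 1}
  ]
}}

```text
time_s: 2.35
position: [0.5299, -0.0394, 0.4002]
tool_rot: [[-0.371, 0.67, 0.643], [0.336, 0.742, -0.58], [-0.866, 0.001, -0.501]]
ft_force: [0.1, 0.3, 0.6]
grip_width: 0.0854
```

```bash
python3 - <<'E'
from h import *
snap("wrist","w3");st()
E
```

```text
t 2.4 p [ 0.5304 -0.0394  0.4003] F [ 0.3 -0.4  0.8] w 0.0857 q [ -1.2   2.5  93.2 -52.6  45.4 -23.9]
```

View pics/w3.png

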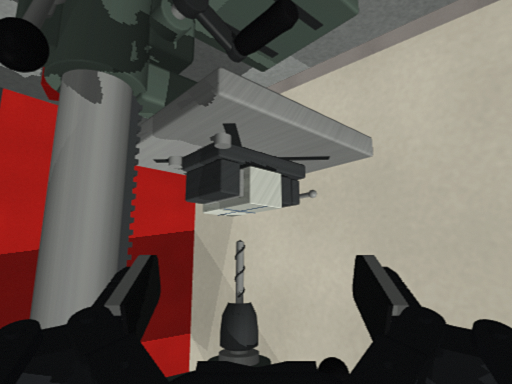

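```bash
python3 - <<'E'
import cv2
a=cv2.imread("pics/w3.png")[140:290,170:330]
cv2.imwrite("pics/c4.png",cv2.resize(a,None,fx=5,fy=4,interpolation=2))
E
```

```text
(no output)
```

View pics/c4.png

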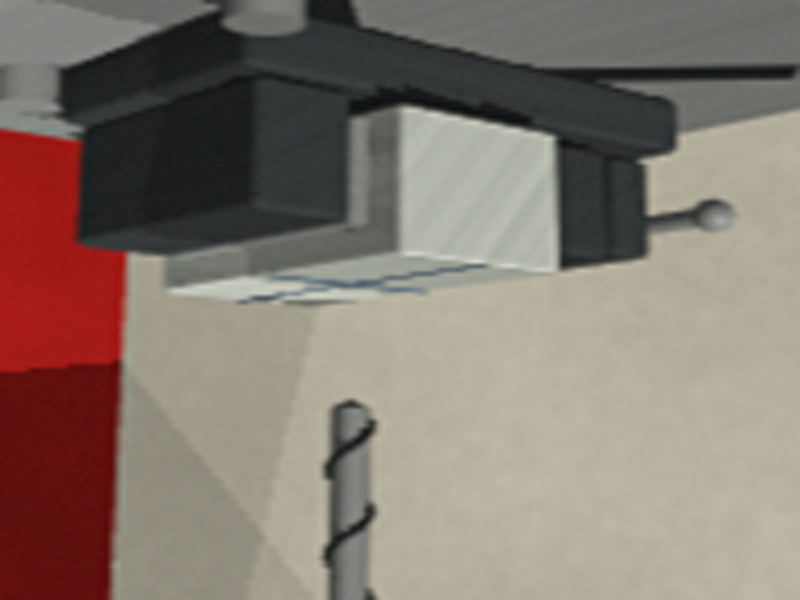

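```bash
python3 - <<'E'
from h import *
import cv2
a=cv2.imread("pics/scene0.png")[215:285,255:335]
cv2.imwrite("pics/c5.png",cv2.resize(a,None,fx=8,fy=8,interpolation=2))
s=load("scene0");w=load("w3");t=load("top0")
p,e=tri((s,289,245),(w,239.8,211)); print(p,e)
o,r=ray(w,240,240.5); k=np.linalg.norm(p[:2]-o[:2])/np.linalg.norm(r[:2]); print("tip",o+k*r)
for z in (.33,.337,.345):
    p=onz(w,239.8,211,z);k=np.linalg.norm(p[:2]-o[:2])/np.linalg.norm(r[:2]); print(p,"gap",(o+k*r)[2]-z)
# ball with w3
E
```

```text
[ 0.72857131 -0.25953973  0.33076141] [np.float64(0.008311186325604288), np.float64(0.008311186325604257)]
tip [ 0.73486698 -0.25331949  0.37234639]
[ 0.74316329 -0.2624499   0.33      ] gap 0.04152519425291323
[ 0.71111184 -0.23054369  0.337     ] gap 0.03753949140957952
[ 0.67448162 -0.19407944  0.345     ] gap 0.03298440244576967
```

View pics/c5.png

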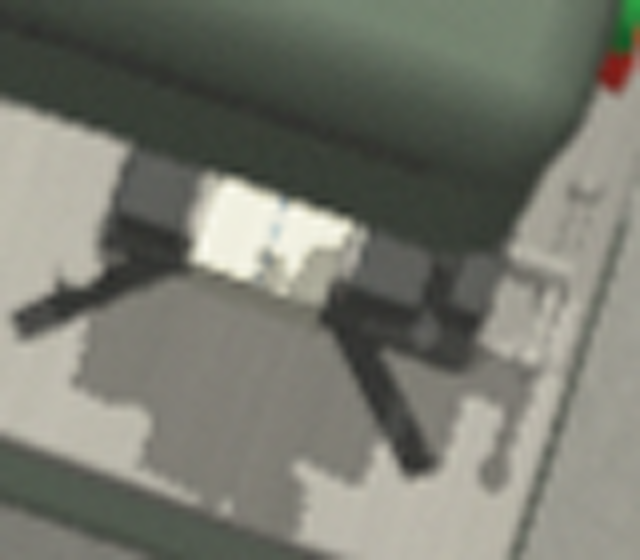

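```bash
python3 - <<'E'
from h import *
R=Rt(35);B=np.array([.448,-.167,.268])
print(to(B-.08*R[:,2],R), R[:,2]*90)
E
```

```text
(array([-86.7, -81.9, -66.8]), array([ 0.398,  0.201, -0.732])) [  4.76834331 -51.40118016 -73.72368399]
```

{"api": "apply_moves", "payload": {
  "plan": [
    {"tx": -60,"ty": 0,"tz": 0,"rx": 0.2,"ry": 0.1,"rz": -0.366,"jaw": 0.05},
    {"tx": -80,"ty": -20,"tz": 0,"rx": 0.2,"ry": 0.1,"rz": -0.366,"jaw": 0.05},
    {"tx": -87,"ty": -40,"tz": -10,"rx": 0.398,"ry": 0.201,"rz": -0.732,"jaw": 0.05},
    {"tx": -87,"ty": -60,"tz": -30,"rx": 0.398,"ry": 0.201,"rz": -0.732,"jaw": 0.05},
    {"tx": -87,"ty": -82,"tz": -67,"rx": 0.398,"ry": 0.201,"rz": -0.732,"jaw": 0.05},
    {"tx": -87,"ty": -82,"tz": -67,"rx": 0.398,"ry": 0.201,"rz": -0.732,"jaw": 0.05},
    {"tx": -87,"ty": -82,"tz": -67,"rx": 0.398,"ry": 0.201,"rz": -0.732,"jaw": 0.05},
    {"tx": -87,"ty": -82,"tz": -67,"rx": 0.398,"ry": 0.201,"rz": -0.732,"jaw": 0.05}
  ]
}}

```text
time_s: 3.2
position: [0.4442, -0.121, 0.3337]
tool_rot: [[-0.077, 0.996, 0.055], [0.815, 0.094, -0.572], [-0.575, 0.0, -0.818]]
ft_force: [0.4, 0.2, 0.7]
grip_width: 0.0447
```

```bash
python3 - <<'E'
from h import *
R=Rt(35);B=np.array([.448,-.167,.268])
snap("wrist","w4");st();print(to(B-.08*R[:,2],R));w=load("w4");print(proj(w,B))
E
```

```text
t 3.25 p [ 0.4437 -0.1208  0.3338] F [-0.9 -0.4 -0.4] w 0.0447 q [-12.3   7.3  85.2 -34.   77.8 -13.2]
(array([ 0.1, -0.5, -0.3]), array([ 0.001,  0.001, -0.002]))
[254.53106321 201.5973243 ]
```

View pics/w4.png

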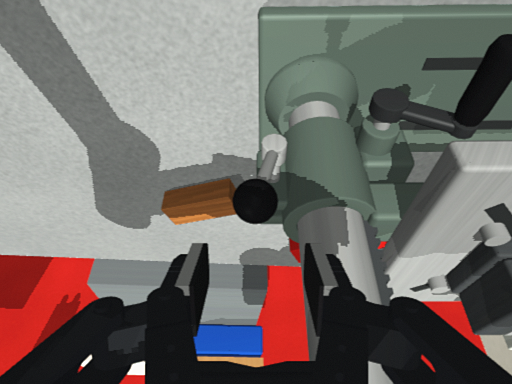

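{"api": "apply_moves", "payload": {
  "plan": [
    {"tx": 2,"ty": -20,"tz": -30,"rx": 0,"ry": 0,"rz": 0,"jaw": 0.05},
    {"tx": 4,"ty": -40,"tz": -56,"rx": 0,"ry": 0,"rz": 0,"jaw": 0.05},
    {"tx": 5,"ty": -52,"tz": -74,"rx": 0,"ry": 0,"rz": 0,"jaw": 0.05},
    {"tx": 5,"ty": -52,"tz": -74,"rx": 0,"ry": 0,"rz": 0,"jaw": 0.05}
  ]
}}

```text
time_s: 3.65
position: [0.4478, -0.1727, 0.2584]
tool_rot: [[-0.079, 0.995, 0.053], [0.815, 0.095, -0.571], [-0.574, -0.002, -0.819]]
ft_force: [-0.3, 0.6, 0.2]
grip_width: 0.0444
```

```bash
python3 - <<'E'
from h import *
B=np.array([.448,-.167,.268]);px=np.array([np.cos(YAW),np.sin(YAW),0])
snap("wrist","w5");st();print(to(B+.01*Rt(35)[:,2],Rt(35)))
for th in (.1,.25,.4,.55,.7,.8,.88):
    b=B+.085*(-px*(np.sin(.17+th)-np.sin(.17))+np.array([0,0,1])*(np.cos(.17+th)-np.cos(.17)))
    pit=-.65*th/.88
    R=Rt(35,np.degrees(pit)); c=.0063
    tan=-px*np.cos(.17+th)-np.array([0,0,1])*np.sin(.17+th)
    print(th,*to(b+.01*R[:,2]+tan*c,R))
E
```

```text
t 3.7 p [ 0.4483 -0.1723  0.26  ] F [-0.1  0.1  0.6] w 0.0452 q [-19.   11.2  93.1 -35.5  64.4 -11.9]
(array([ 0.2, -0.4, -0.2]), array([ 0.001,  0.   , -0.003]))
0.1 [-13.5  -1.7  -3.7] [ 0.008 -0.073 -0.003]
0.25 [-24.2  -2.7  -8.8] [ 0.019 -0.184 -0.003]
0.4 [-34.1  -3.6 -15.4] [ 0.029 -0.294 -0.003]
0.55 [-42.8  -4.4 -23.5] [ 0.04  -0.404 -0.003]
0.7 [-50.2  -5.1 -32.9] [ 0.05  -0.515 -0.003]
0.8 [-54.3  -5.5 -39.7] [ 0.057 -0.588 -0.003]
0.88 [-57.1  -5.7 -45.4] [ 0.062 -0.647 -0.003]
```

View pics/w5.png

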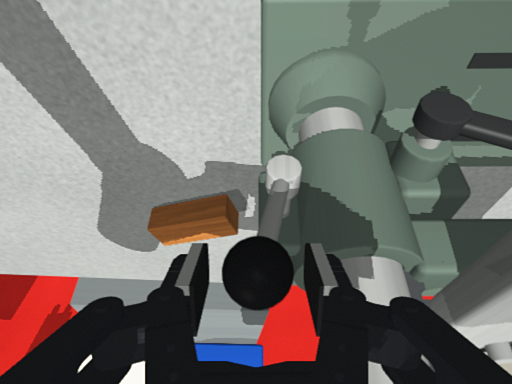

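{"api": "apply_moves", "payload": {
  "plan": [
    {"tx": -13,"ty": -2,"tz": -4,"rx": 0.008,"ry": -0.07,"rz": 0,"jaw": 0.05},
    {"tx": -24,"ty": -3,"tz": -9,"rx": 0.02,"ry": -0.18,"rz": 0,"jaw": 0.05},
    {"tx": -34,"ty": -4,"tz": -15,"rx": 0.03,"ry": -0.29,"rz": 0,"jaw": 0.05},
    {"tx": -43,"ty": -4,"tz": -24,"rx": 0.04,"ry": -0.4,"rz": 0,"jaw": 0.05},
    {"tx": -50,"ty": -5,"tz": -33,"rx": 0.05,"ry": -0.51,"rz": 0,"jaw": 0.05},
    {"tx": -54,"ty": -5,"tz": -40,"rx": 0.057,"ry": -0.59,"rz": 0,"jaw": 0.05},
    {"tx": -57,"ty": -6,"tz": -45,"rx": 0.062,"ry": -0.65,"rz": 0,"jaw": 0.05},
    {"tx": -57,"ty": -6,"tz": -45,"rx": 0.062,"ry": -0.65,"rz": 0,"jaw": 0.05}
  ]
}}

```text
time_s: 4.5
position: [0.3928, -0.1748, 0.2219]
tool_rot: [[0.27, 0.795, 0.544], [0.847, 0.073, -0.527], [-0.458, 0.603, -0.653]]
ft_force: [0.4, -0.0, 0.7]
grip_width: 0.0447
```

```bash
python3 - <<'E'
from h import *
B=np.array([.448,-.167,.268]);px=np.array([np.cos(YAW),np.sin(YAW),0])
snap("wrist","w6");st();w=load("w6");
for th in (.7,.8,.9):
    b=B+.085*(-px*(np.sin(.17+th)-np.sin(.17))+np.array([0,0,1])*(np.cos(.17+th)-np.cos(.17)));print(th,b,proj(w,b))
E
```

```text
t 4.55 p [ 0.3938 -0.1749  0.2224] F [-0.1 -0.6  0.8] w 0.045 q [-36.1  -1.2 124.  -36.7  10.1   4.2]
0.7 [ 0.39762882 -0.17167279  0.23903555] [287.3678175  277.32526984]
0.8 [ 0.3925035  -0.17214825  0.23227575] [269.13850824 272.56620892]
0.9 [ 0.38807575 -0.172559    0.22503585] [251.83021097 266.25969932]
```

View pics/w6.png

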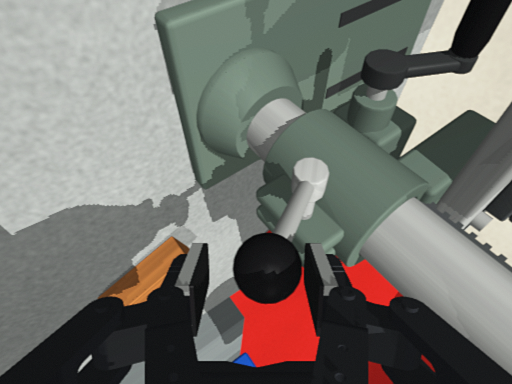

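```bash
python3 - <<'E'
from h import *
B=np.array([.448,-.167,.268]);px=np.array([np.cos(YAW),np.sin(YAW),0])
for th in (.85,.9):
  for pit in (-30,-24):
    b=B+.085*(-px*(np.sin(.17+th)-np.sin(.17))+np.array([0,0,1])*(np.cos(.17+th)-np.cos(.17)))
    R=Rt(35,pit); c=.0075
    tan=-px*np.cos(.17+th)-np.array([0,0,1])*np.sin(.17+th)
    print(th,pit,*to(b+.008*R[:,2]+tan*c,R))
E
```

```text
0.85 -30 [-3.8 -2.1 -5.7] [-0.01   0.124  0.   ]
0.85 -24 [-4.4 -2.1 -6. ] [-0.019  0.228 -0.   ]
0.9 -30 [-5.6 -2.2 -9.6] [-0.01   0.124  0.   ]
0.9 -24 [-6.2 -2.3 -9.9] [-0.019  0.228 -0.   ]
```

{"api": "apply_moves", "payload": {
  "plan": [
    {"tx": -4,"ty": -2,"tz": -5,"rx": -0.01,"ry": 0.12,"rz": 0,"jaw": 0.05},
    {"tx": -5,"ty": -2,"tz": -8,"rx": -0.02,"ry": 0.22,"rz": 0,"jaw": 0.05},
    {"tx": -6,"ty": -2,"tz": -10,"rx": -0.02,"ry": 0.22,"rz": 0,"jaw": 0.05},
    {"tx": -6,"ty": -2,"tz": -10,"rx": -0.02,"ry": 0.22,"rz": 0,"jaw": 0.05}
  ]
}}

```text
time_s: 4.95
position: [0.3894, -0.1766, 0.2133]
tool_rot: [[0.161, 0.904, 0.396], [0.837, 0.088, -0.54], [-0.523, 0.418, -0.742]]
ft_force: [6.2, -3.0, -1.1]
grip_width: 0.0449
```

```bash
python3 - <<'E'
from h import *
B=np.array([.448,-.167,.268]);px=np.array([np.cos(YAW),np.sin(YAW),0])
snap("wrist","w7");st();w=load("w7");
im=w["im"];
m=(im.max(2)<45).astype(np.uint8)
for th in (.7,.8,.9):
    b=B+.085*(-px*(np.sin(.17+th)-np.sin(.17))+np.array([0,0,1])*(np.cos(.17+th)-np.cos(.17)));print(th,b,proj(w,b))
print(env.observe()["tool_rot"][:,2]*-60)
E
```

```text
t 5.0 p [ 0.3891 -0.1766  0.2131] F [ 8.3 -0.3 -2.6] w 0.0447 q [-31.4   1.1 118.5 -36.9  25.1  -0.2]
0.7 [ 0.39762882 -0.17167279  0.23903555] [298.47296281 295.78046044]
0.8 [ 0.3925035  -0.17214825  0.23227575] [280.70399538 286.84278684]
0.9 [ 0.38807575 -0.172559    0.22503585] [264.44292586 276.63482184]
[-23.75766986  32.41934159  44.54839406]
```

View pics/w7.png

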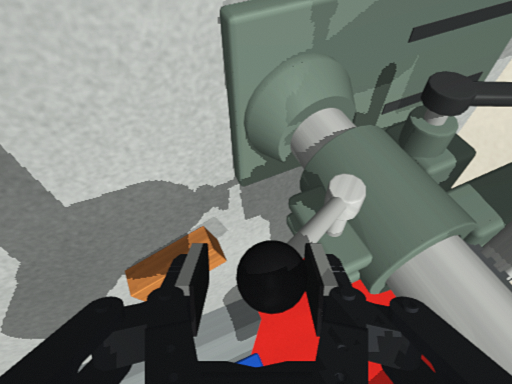

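{"api": "apply_moves", "payload": {
  "plan": [
    {"tx": 4,"ty": 1,"tz": 4,"rx": 0,"ry": 0,"rz": 0,"jaw": 0.1},
    {"tx": -12,"ty": 25,"tz": 34,"rx": 0,"ry": 0,"rz": 0,"jaw": 0.1},
    {"tx": -30,"ty": 50,"tz": 70,"rx": 0.02,"ry": 0.1,"rz": 0,"jaw": 0.3},
    {"tx": -30,"ty": 80,"tz": 100,"rx": 0.02,"ry": 0.2,"rz": 0,"jaw": 0.3}
  ]
}}

```text
time_s: 5.4
position: [0.3591, -0.1062, 0.3038]
tool_rot: [[0.071, 0.963, 0.261], [0.847, 0.08, -0.525], [-0.527, 0.258, -0.81]]
ft_force: [0.2, -1.8, -0.2]
grip_width: 0.0559
```

```bash
python3 - <<'E'
from h import *
py=np.array([-np.sin(YAW),np.cos(YAW),0])
H=np.array([.627,-.119,.181]);R=Rt(40)
st();print(to(H+.013*py-.09*R[:,2],R), R[:,2]*100)
E
```

```text
t 5.4 p [ 0.3591 -0.1062  0.3038] F [ 0.2 -1.8 -0.2] w 0.0559 q [-17.9  -6.9 104.9 -29.4  58.7  -7.9]
(array([261.4,  57.7, -53.9]), array([-0.143,  0.249, -0.006])) [  5.93746691 -64.00394987 -76.60444431]
```

{"api": "apply_moves", "payload": {
  "plan": [
    {"tx": 20,"ty": 50,"tz": 20,"rx": -0.07,"ry": 0.12,"rz": 0,"jaw": 0.3},
    {"tx": 70,"ty": 90,"tz": 20,"rx": -0.14,"ry": 0.25,"rz": -0.006,"jaw": 0.3},
    {"tx": 120,"ty": 90,"tz": 20,"rx": -0.14,"ry": 0.25,"rz": -0.006,"jaw": 0.3},
    {"tx": 170,"ty": 90,"tz": 10,"rx": -0.14,"ry": 0.25,"rz": -0.006,"jaw": 0.3},
    {"tx": 220,"ty": 90,"tz": 0,"rx": -0.14,"ry": 0.25,"rz": -0.006,"jaw": 0.3},
    {"tx": 260,"ty": 75,"tz": -20,"rx": -0.14,"ry": 0.25,"rz": -0.006,"jaw": 0.3},
    {"tx": 261,"ty": 58,"tz": -54,"rx": -0.14,"ry": 0.25,"rz": -0.006,"jaw": 0.3},
    {"tx": 261,"ty": 58,"tz": -54,"rx": -0.14,"ry": 0.25,"rz": -0.006,"jaw": 0.3}
  ]
}}

```text
time_s: 6.2
position: [0.6202, -0.0501, 0.2429]
tool_rot: [[-0.076, 0.996, 0.05], [0.766, 0.09, -0.636], [-0.638, -0.01, -0.77]]
ft_force: [-0.8, -0.2, -0.1]
grip_width: 0.0554
```

```bash
python3 - <<'E'
from h import *
py=np.array([-np.sin(YAW),np.cos(YAW),0])
H=np.array([.627,-.119,.181]);R=Rt(40);hub=np.array([.573,-.162,.152])
snap("wrist","w8");st();w=load("w8");print(to(H+.013*py-.09*R[:,2],R))
for p in (H-.035*py,H,H+.035*py,hub): print(proj(w,p))
E
```

```text
t 6.25 p [ 0.6199 -0.0492  0.2463] F [-0.5  0.5  0.5] w 0.0556 q [ -0.3  30.4  67.3 -40.1  80.9   0.5]
(array([0.6, 0.7, 3.6]), array([-0.004, -0.006,  0.002]))
[256.8283697  233.76844553]
[256.83767633 213.70941329]
[256.84946198 188.30724364]
[192.44599288 205.12043263]
```

View pics/w8.png

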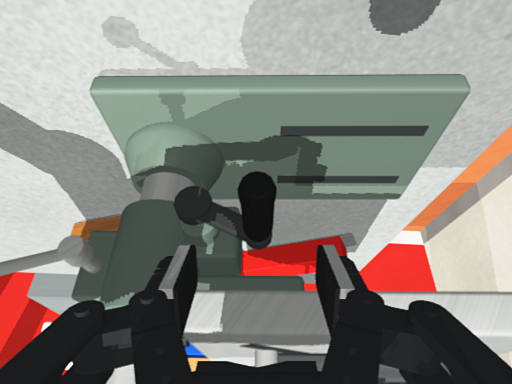

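{"api": "apply_moves", "payload": {
  "plan": [
    {"tx": 3,"ty": -20,"tz": -20,"rx": 0,"ry": 0,"rz": 0,"jaw": 0.3},
    {"tx": 5,"ty": -40,"tz": -45,"rx": 0,"ry": 0,"rz": 0,"jaw": 0.3},
    {"tx": 8,"ty": -60,"tz": -69,"rx": 0,"ry": 0,"rz": 0,"jaw": 0.3},
    {"tx": 8,"ty": -68,"tz": -78,"rx": 0,"ry": 0,"rz": 0,"jaw": 0.3},
    {"tx": 8,"ty": -68,"tz": -78,"rx": 0,"ry": 0,"rz": 0,"jaw": 0.3}
  ]
}}

```text
time_s: 6.75
position: [0.6273, -0.1174, 0.1687]
tool_rot: [[-0.073, 0.996, 0.053], [0.766, 0.09, -0.637], [-0.639, -0.006, -0.769]]
ft_force: [0.2, -0.1, 1.2]
grip_width: 0.0554
```

```bash
python3 - <<'E'
from h import *
py=np.array([-np.sin(YAW),np.cos(YAW),0])
H=np.array([.627,-.119,.181]);R=Rt(40)
snap("wrist","w9");st();print(to(H+.013*py+.017*R[:,2],R))
E
```

```text
t 6.8 p [ 0.6279 -0.1168  0.1698] F [0.5 0.4 1. ] w 0.0557 q [ -6.6  34.3  73.7 -42.1  69.    2.7]
(array([-1.1, -0.1, -1.8]), array([-0.004, -0.005,  0.002]))
```

View pics/w9.png

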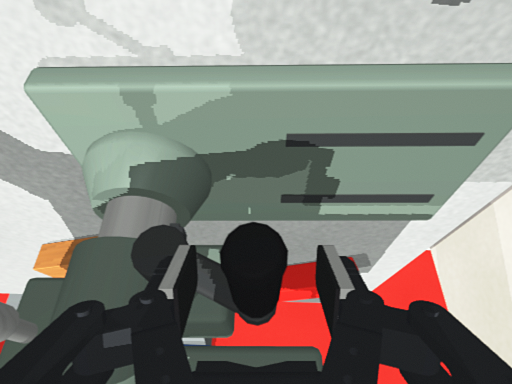

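{"api": "apply_moves", "payload": {
  "plan": [
    {"tx": 0,"ty": 0,"tz": -2,"rx": 0,"ry": 0,"rz": 0,"jaw": -0.2},
    {"tx": 0,"ty": 0,"tz": -2,"rx": 0,"ry": 0,"rz": 0,"jaw": -1},
    {"tx": 0,"ty": 0,"tz": -2,"rx": 0,"ry": 0,"rz": 0,"jaw": -1},
    {"tx": 0,"ty": 0,"tz": -2,"rx": 0,"ry": 0,"rz": 0,"jaw": -1},
    {"tx": 0,"ty": 0,"tz": -2,"rx": 0,"ry": 0,"rz": 0,"jaw": -1}
  ],
  "grip_force": 40
}}

```text
time_s: 7.3
position: [0.6279, -0.1156, 0.1683]
tool_rot: [[-0.073, 0.996, 0.056], [0.766, 0.092, -0.636], [-0.639, -0.004, -0.769]]
ft_force: [-3.4, 5.1, 1.3]
grip_width: 0.024
```

```bash
cat > arc.py <<'E'
from h import *
import sys
# a_now, step list
def rows(a0,da,n,r=.065,corr=(0,0)):
    px=np.array([np.cos(YAW),np.sin(YAW),0]);z=np.array([0,0,1])
    f=lambda a:r*(-np.sin(a)*px+np.cos(a)*z)
    for i in range(1,n+1):
        a=a0+da*i; d=f(a)-f(a0)+z*.018/2/np.pi*da*i
        print(round(a,2),np.round(d*1000).astype(int).tolist())
E
python3 - <<'E'
from arc import *
st(); rows(-1.11,.2,10)
E
```

```text
t 7.3 p [ 0.6279 -0.1156  0.1683] F [-3.4  5.1  1.3] w 0.024 q [ -6.5  34.3  73.8 -42.2  68.8   2.9]
-0.91 [-7, -1, 12]
-0.71 [-16, -1, 22]
-0.51 [-26, -2, 30]
-0.31 [-38, -4, 35]
-0.11 [-51, -5, 39]
0.09 [-64, -6, 39]
0.29 [-76, -7, 37]
0.49 [-88, -8, 33]
0.69 [-99, -9, 26]
0.89 [-108, -10, 18]
```

Gripped (24 mm). Turn the first segment gently.

{"api": "apply_moves", "payload": {
  "plan": [
    {"tx": -7,"ty": -1,"tz": 12,"rx": 0,"ry": 0,"rz": 0,"jaw": -1},
    {"tx": -16,"ty": -1,"tz": 22,"rx": 0,"ry": 0,"rz": 0,"jaw": -1},
    {"tx": -26,"ty": -2,"tz": 30,"rx": 0,"ry": 0,"rz": 0,"jaw": -1},
    {"tx": -38,"ty": -4,"tz": 35,"rx": 0,"ry": 0,"rz": 0,"jaw": -1},
    {"tx": -38,"ty": -4,"tz": 35,"rx": 0,"ry": 0,"rz": 0,"jaw": -1}
  ]
}}

```text
time_s: 7.8
position: [0.5911, -0.1194, 0.2055]
tool_rot: [[-0.071, 0.996, 0.062], [0.765, 0.095, -0.637], [-0.64, 0.002, -0.768]]
ft_force: [2.3, 3.3, 5.8]
grip_width: 0.0237
```

```bash
python3 - <<'E'
from arc import *
snap("wrist","w10");st(); rows(-.31,.2,12)
E
```

```text
t 7.85 p [ 0.5911 -0.1194  0.2055] F [3.  2.6 6.3] w 0.0237 q [ -7.3  28.7  77.8 -41.9  69.3   1.2]
-0.11 [-13, -1, 3]
0.09 [-26, -2, 4]
0.29 [-38, -4, 2]
0.49 [-50, -5, -2]
0.69 [-61, -6, -9]
0.89 [-70, -6, -18]
1.09 [-77, -7, -28]
1.29 [-82, -8, -39]
1.49 [-84, -8, -51]
1.69 [-84, -8, -64]
1.89 [-81, -8, -76]
2.09 [-76, -7, -87]
```

View pics/w10.png

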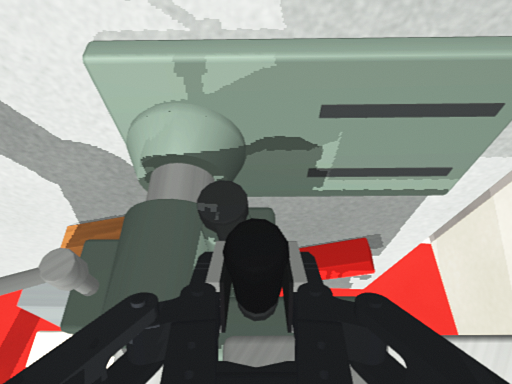

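{"api": "apply_moves", "payload": {
  "plan": [
    {"tx": -13,"ty": -1,"tz": 3,"rx": 0,"ry": 0,"rz": 0,"jaw": -1},
    {"tx": -26,"ty": -2,"tz": 4,"rx": 0,"ry": 0,"rz": 0,"jaw": -1},
    {"tx": -38,"ty": -4,"tz": 2,"rx": 0,"ry": 0,"rz": 0,"jaw": -1},
    {"tx": -50,"ty": -5,"tz": -2,"rx": 0,"ry": 0,"rz": 0,"jaw": -1},
    {"tx": -61,"ty": -6,"tz": -9,"rx": 0,"ry": 0,"rz": 0,"jaw": -1},
    {"tx": -70,"ty": -6,"tz": -18,"rx": 0,"ry": 0,"rz": 0,"jaw": -1},
    {"tx": -77,"ty": -7,"tz": -28,"rx": 0,"ry": 0,"rz": 0,"jaw": -1},
    {"tx": -82,"ty": -8,"tz": -39,"rx": 0,"ry": 0,"rz": 0,"jaw": -1},
    {"tx": -84,"ty": -8,"tz": -51,"rx": 0,"ry": 0,"rz": 0,"jaw": -1},
    {"tx": -84,"ty": -8,"tz": -64,"rx": 0,"ry": 0,"rz": 0,"jaw": -1}
  ]
}}

```text
time_s: 8.85
position: [0.5046, -0.1284, 0.1424]
tool_rot: [[-0.071, 0.996, 0.056], [0.763, 0.091, -0.64], [-0.643, -0.003, -0.766]]
ft_force: [-8.0, -5.9, 8.3]
grip_width: 0.0234
```

```bash
cat >> arc.py <<'E'
def ang(a_guess,a0=-1.11,C=(.5700,-.121,.1405)):
    "angle from TCP"
    s=env.observe();px=np.array([np.cos(YAW),np.sin(YAW),0])
    d=s["position"]-np.array(C); z=d[2]-.018/2/np.pi*(a_guess-a0); x=d@px
    print("r",round(np.hypot(x,z),4),"a",round(np.arctan2(-x,z),3),"lat",round(d@np.array([-np.sin(YAW),np.cos(YAW),0]),4))
E
python3 - <<'E'
from arc import *
snap("wrist","w11");st(); ang(1.69);rows(1.69,.2,12)
E
```

```text
t 8.9 p [ 0.5049 -0.1283  0.1404] F [-9.5 -7.1  4.8] w 0.0238 q [ -9.6  26.1  96.2 -47.9  56.9  12.1]
r 0.066 a 1.694 lat -0.0013
1.89 [3, 0, -12]
2.09 [8, 1, -23]
2.29 [16, 1, -33]
2.49 [25, 2, -42]
2.69 [36, 3, -48]
2.89 [48, 4, -52]
3.09 [61, 6, -53]
3.29 [74, 7, -52]
3.49 [86, 8, -48]
3.69 [98, 9, -42]
3.89 [108, 10, -34]
4.09 [117, 11, -23]
```

View pics/w11.png

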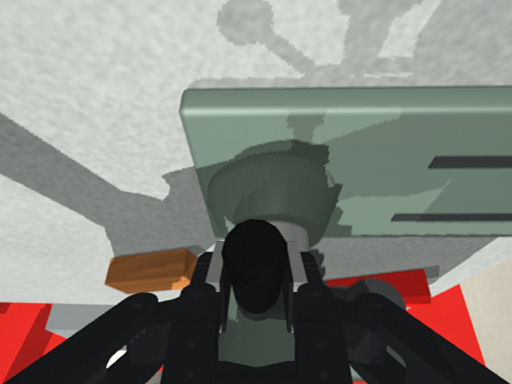

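{"api": "apply_moves", "payload": {
  "plan": [
    {"tx": 3,"ty": 0,"tz": -12,"rx": 0,"ry": 0,"rz": 0,"jaw": -1},
    {"tx": 8,"ty": 1,"tz": -23,"rx": 0,"ry": 0,"rz": 0,"jaw": -1},
    {"tx": 16,"ty": 1,"tz": -33,"rx": 0,"ry": 0,"rz": 0,"jaw": -1},
    {"tx": 25,"ty": 2,"tz": -42,"rx": 0,"ry": 0,"rz": 0,"jaw": -1},
    {"tx": 36,"ty": 3,"tz": -48,"rx": 0,"ry": 0,"rz": 0,"jaw": -1},
    {"tx": 48,"ty": 4,"tz": -52,"rx": 0,"ry": 0,"rz": 0,"jaw": -1},
    {"tx": 61,"ty": 6,"tz": -53,"rx": 0,"ry": 0,"rz": 0,"jaw": -1},
    {"tx": 74,"ty": 7,"tz": -52,"rx": 0,"ry": 0,"rz": 0,"jaw": -1},
    {"tx": 86,"ty": 8,"tz": -48,"rx": 0,"ry": 0,"rz": 0,"jaw": -1},
    {"tx": 98,"ty": 9,"tz": -42,"rx": 0,"ry": 0,"rz": 0,"jaw": -1},
    {"tx": 108,"ty": 10,"tz": -34,"rx": 0,"ry": 0,"rz": 0,"jaw": -1},
    {"tx": 117,"ty": 11,"tz": -23,"rx": 0,"ry": 0,"rz": 0,"jaw": -1}
  ]
}}

```text
time_s: 10.1
position: [0.6185, -0.1166, 0.1158]
tool_rot: [[-0.076, 0.996, 0.046], [0.764, 0.088, -0.639], [-0.64, -0.014, -0.768]]
ft_force: [-14.8, 1.1, -2.8]
grip_width: 0.0236
```

```bash
python3 - <<'E'
from arc import *
snap("wrist","w12");st(); ang(4.09);rows(4.07,.2,12)
E
```

```text
t 10.15 p [ 0.6202 -0.1166  0.1178] F [-15.7   6.2   2.1] w 0.0238 q [ -6.6  37.2  78.  -44.4  64.1   8.1]
r 0.0629 a -2.212 lat -0.0002
4.27 [7, 1, 12]
4.47 [11, 1, 24]
4.67 [13, 1, 38]
4.87 [12, 1, 51]
5.07 [9, 1, 65]
5.27 [3, 0, 77]
5.47 [-5, 0, 88]
5.67 [-15, -1, 97]
5.87 [-26, -2, 104]
6.07 [-38, -4, 108]
6.27 [-51, -5, 110]
6.47 [-64, -6, 110]
```

View pics/w12.png

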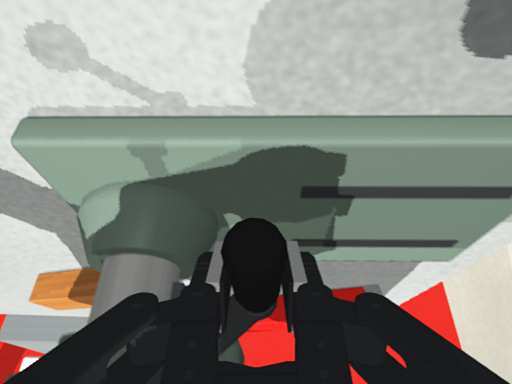

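{"api": "apply_moves", "payload": {
  "plan": [
    {"tx": 6,"ty": 1,"tz": 12,"rx": 0,"ry": 0,"rz": 0,"jaw": -1},
    {"tx": 10,"ty": 1,"tz": 24,"rx": 0,"ry": 0,"rz": 0,"jaw": -1},
    {"tx": 12,"ty": 1,"tz": 38,"rx": 0,"ry": 0,"rz": 0,"jaw": -1},
    {"tx": 11,"ty": 1,"tz": 51,"rx": 0,"ry": 0,"rz": 0,"jaw": -1},
    {"tx": 8,"ty": 1,"tz": 65,"rx": 0,"ry": 0,"rz": 0,"jaw": -1},
    {"tx": 2,"ty": 0,"tz": 77,"rx": 0,"ry": 0,"rz": 0,"jaw": -1},
    {"tx": -5,"ty": 0,"tz": 88,"rx": 0,"ry": 0,"rz": 0,"jaw": -1},
    {"tx": -15,"ty": -1,"tz": 97,"rx": 0,"ry": 0,"rz": 0,"jaw": -1},
    {"tx": -26,"ty": -2,"tz": 104,"rx": 0,"ry": 0,"rz": 0,"jaw": -1},
    {"tx": -38,"ty": -4,"tz": 108,"rx": 0,"ry": 0,"rz": 0,"jaw": -1},
    {"tx": -51,"ty": -5,"tz": 110,"rx": 0,"ry": 0,"rz": 0,"jaw": -1},
    {"tx": -64,"ty": -6,"tz": 110,"rx": 0,"ry": 0,"rz": 0,"jaw": -1}
  ]
}}

```text
time_s: 11.35
position: [0.5581, -0.1227, 0.2287]
tool_rot: [[-0.073, 0.996, 0.055], [0.763, 0.092, -0.639], [-0.642, -0.005, -0.767]]
ft_force: [12.5, -8.0, -7.7]
grip_width: 0.0234
```

```bash
python3 - <<'E'
from arc import *
snap("wrist","w13");st(); ang(6.4);rows(6.43,.2,12)
E
```

```text
t 11.4 p [ 0.5562 -0.1229  0.2283] F [ 7.2 -6.9 -4.2] w 0.0238 q [ -8.1  24.3  81.3 -41.8  69.9  -0.1]
r 0.0677 a 0.206 lat -0.0006
6.63 [-13, -1, -3]
6.83 [-24, -2, -8]
7.03 [-34, -3, -15]
7.23 [-43, -4, -24]
7.43 [-50, -5, -35]
7.63 [-54, -5, -46]
7.83 [-55, -5, -59]
8.03 [-54, -5, -71]
8.23 [-51, -5, -83]
8.43 [-45, -4, -94]
8.63 [-37, -3, -104]
8.83 [-27, -2, -111]
```

View pics/w13.png

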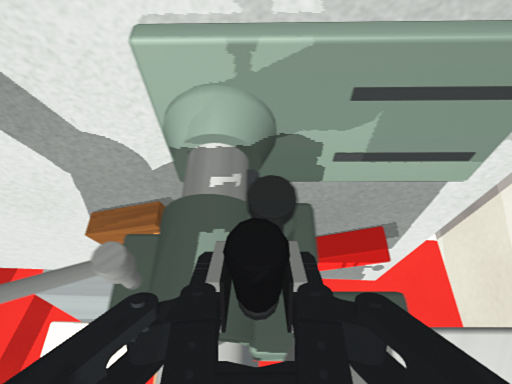

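{"api": "apply_moves", "payload": {
  "plan": [
    {"tx": -13,"ty": -1,"tz": -3,"rx": 0,"ry": 0,"rz": 0,"jaw": -1},
    {"tx": -24,"ty": -2,"tz": -8,"rx": 0,"ry": 0,"rz": 0,"jaw": -1},
    {"tx": -34,"ty": -3,"tz": -15,"rx": 0,"ry": 0,"rz": 0,"jaw": -1},
    {"tx": -43,"ty": -4,"tz": -24,"rx": 0,"ry": 0,"rz": 0,"jaw": -1},
    {"tx": -50,"ty": -5,"tz": -35,"rx": 0,"ry": 0,"rz": 0,"jaw": -1},
    {"tx": -54,"ty": -5,"tz": -46,"rx": 0,"ry": 0,"rz": 0,"jaw": -1},
    {"tx": -55,"ty": -5,"tz": -59,"rx": 0,"ry": 0,"rz": 0,"jaw": -1},
    {"tx": -54,"ty": -5,"tz": -71,"rx": 0,"ry": 0,"rz": 0,"jaw": -1},
    {"tx": -51,"ty": -5,"tz": -83,"rx": 0,"ry": 0,"rz": 0,"jaw": -1},
    {"tx": -51,"ty": -5,"tz": -83,"rx": 0,"ry": 0,"rz": 0,"jaw": -1}
  ]
}}

```text
time_s: 12.4
position: [0.5079, -0.1281, 0.1462]
tool_rot: [[-0.074, 0.996, 0.059], [0.762, 0.094, -0.641], [-0.643, -0.002, -0.766]]
ft_force: [9.0, -4.5, -2.0]
grip_width: 0.0236
```

```bash
python3 - <<'E'
from arc import *
snap("wrist","w14");st(); ang(8.2); print(env.observe()["tool_rot"][:,2]*-100)
E
```

```text
t 12.45 p [ 0.5078 -0.1281  0.1463] F [ 9.8 -4.7 -2.7] w 0.0236 q [ -9.5  25.8  95.5 -47.5  57.5  11.3]
r 0.066 a 1.893 lat -0.0014
[-5.87540146 64.03952385 76.57949492]
```

View pics/w14.png

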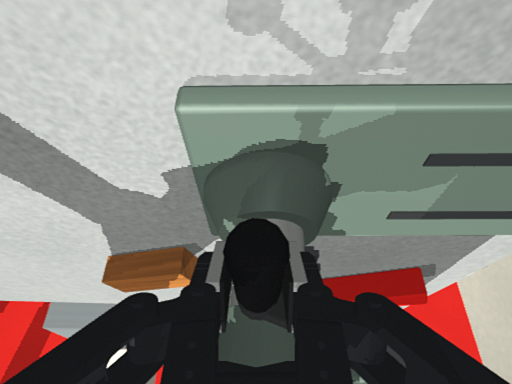

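{"api": "apply_moves", "payload": {
  "plan": [
    {"tx": 0,"ty": 0,"tz": 0,"rx": 0,"ry": 0,"rz": 0,"jaw": 0.3},
    {"tx": 0,"ty": 0,"tz": 0,"rx": 0,"ry": 0,"rz": 0,"jaw": 0.3},
    {"tx": 0,"ty": 0,"tz": 0,"rx": 0,"ry": 0,"rz": 0,"jaw": 0.3},
    {"tx": -2,"ty": 24,"tz": 28,"rx": 0,"ry": 0,"rz": 0,"jaw": 0.3},
    {"tx": -4,"ty": 50,"tz": 60,"rx": 0,"ry": 0,"rz": 0,"jaw": 0.3},
    {"tx": -6,"ty": 80,"tz": 95,"rx": 0,"ry": 0,"rz": 0,"jaw": 0.6},
    {"tx": -10,"ty": 100,"tz": 140,"rx": 0,"ry": 0,"rz": 0,"jaw": 1},
    {"tx": -10,"ty": 100,"tz": 180,"rx": 0,"ry": 0,"rz": 0,"jaw": 1}
  ]
}}

```text
time_s: 13.25
position: [0.4972, -0.0259, 0.3282]
tool_rot: [[-0.076, 0.995, 0.061], [0.763, 0.097, -0.64], [-0.642, -0.002, -0.766]]
ft_force: [0.3, -0.9, 0.2]
grip_width: 0.0853
```

```bash
python3 - <<'E'
from h import *
st();print(to([.53,-.04,.40],Rt(60,0,np.radians(48))))
E
```

```text
t 13.25 p [ 0.4972 -0.0259  0.3282] F [ 0.3 -0.9  0.2] w 0.0853 q [  2.5  15.4  77.8 -40.   85.7  -0.4]
(array([ 32.8, -14.1,  71.8]), array([-0.318, -0.163,  0.733]))
```

{"api": "apply_moves", "payload": {
  "plan": [
    {"tx": 0,"ty": 30,"tz": 40,"rx": -0.08,"ry": -0.04,"rz": 0.18,"jaw": 1},
    {"tx": 0,"ty": 30,"tz": 72,"rx": -0.16,"ry": -0.08,"rz": 0.36,"jaw": 1},
    {"tx": 20,"ty": 10,"tz": 72,"rx": -0.24,"ry": -0.12,"rz": 0.55,"jaw": 1},
    {"tx": 33,"ty": -14,"tz": 72,"rx": -0.32,"ry": -0.16,"rz": 0.735,"jaw": 1},
    {"tx": 33,"ty": -14,"tz": 72,"rx": -0.32,"ry": -0.16,"rz": 0.735,"jaw": 1},
    {"tx": 33,"ty": -14,"tz": 72,"rx": -0.32,"ry": -0.16,"rz": 0.735,"jaw": 1},
    {"tx": 33,"ty": -14,"tz": 72,"rx": -0.32,"ry": -0.16,"rz": 0.735,"jaw": 1}
  ]
}}

```text
time_s: 13.95
position: [0.5288, -0.0405, 0.3997]
tool_rot: [[-0.375, 0.669, 0.642], [0.332, 0.743, -0.581], [-0.866, -0.004, -0.501]]
ft_force: [-0.8, 0.0, 0.5]
grip_width: 0.0857
```

```bash
python3 - <<'E'
from h import *
snap("wrist","w15");st()
a=cv2.imread("pics/w15.png")
cv2.imwrite("pics/c6.png",cv2.resize(a[150:300,170:330],None,fx=5,fy=4,interpolation=2))
E
```

```text
t 14.0 p [ 0.5294 -0.0403  0.4002] F [ 0.1  0.4 -0.4] w 0.0857 q [ -1.3   2.5  93.3 -52.7  45.5 -24.2]
```

View pics/w15.png

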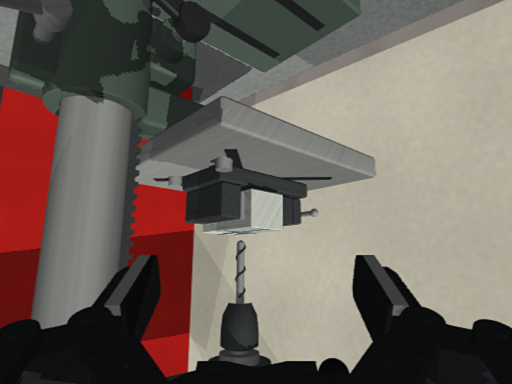

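View pics/c6.png

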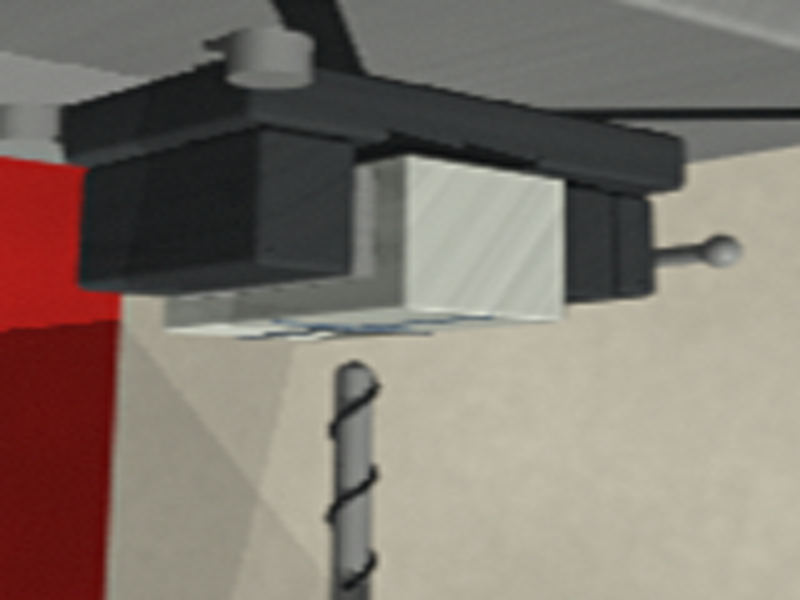

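```bash
python3 - <<'E'
from h import *
w=load("w15");w3=load("w3")
for xy in [(.713,-.234),(.72,-.24),(.705,-.226)]:
  def zat(d,u,v):
    o,r=ray(d,u,v);k=np.linalg.norm(np.array(xy)-o[:2])/np.linalg.norm(r[:2]);return (o+k*r)[2]
  print(xy,"before",zat(w3,239.8,211),zat(w3,240,240.5),"after",zat(w,240.6,231.75),zat(w,240.6,240.9))
# column direction check
o,r=ray(w,240.6,240.9);print(o,r)
B=np.array([.388,-.1725,.225])+[0,0,.0266]
for pp in [Rt(35,-24)]:
  print(to(B-.08*pp[:,2],pp))
E
```

```text
(0.713, -0.234) before 0.3364152296572965 0.37428768118367756 after 0.36283120859621465 0.3744275895963409
(0.72, -0.24) before 0.3349923642628577 0.37367497559613816 after 0.3619832020449743 0.3738276766499661
(0.705, -0.226) before 0.33816638356708456 0.3750417523624146 after 0.36387453611688847 0.3751656802231714
[0.40788273 0.06873589 0.4024687 ] [ 0.71037386 -0.70080731 -0.06510073]
(array([-172.2,  -88.9,  -88.8]), array([ 0.58 , -0.182, -0.631]))
```

{"api": "apply_moves", "payload": {
  "plan": [
    {"tx": -40,"ty": 20,"tz": 0,"rx": 0.12,"ry": -0.04,"rz": -0.13,"jaw": 0.1},
    {"tx": -85,"ty": 20,"tz": 0,"rx": 0.23,"ry": -0.07,"rz": -0.25,"jaw": 0.1},
    {"tx": -130,"ty": 10,"tz": 0,"rx": 0.35,"ry": -0.11,"rz": -0.38,"jaw": 0.1},
    {"tx": -172,"ty": -10,"tz": 0,"rx": 0.46,"ry": -0.145,"rz": -0.5,"jaw": 0.1},
    {"tx": -172,"ty": -45,"tz": -30,"rx": 0.58,"ry": -0.182,"rz": -0.63,"jaw": 0.1},
    {"tx": -172,"ty": -70,"tz": -60,"rx": 0.58,"ry": -0.182,"rz": -0.63,"jaw": 0.1},
    {"tx": -172,"ty": -89,"tz": -89,"rx": 0.58,"ry": -0.182,"rz": -0.63,"jaw": 0.1},
    {"tx": -172,"ty": -89,"tz": -89,"rx": 0.58,"ry": -0.182,"rz": -0.63,"jaw": 0.1}
  ]
}}

```text
time_s: 14.8
position: [0.3563, -0.1306, 0.3083]
tool_rot: [[0.157, 0.912, 0.378], [0.839, 0.079, -0.539], [-0.522, 0.402, -0.753]]
ft_force: [0.5, 1.0, 0.5]
grip_width: 0.047
```

```bash
python3 - <<'E'
from h import *
snap("wrist","w16");st();w=load("w16");R=Rt(35,-24)
B=np.array([.388,-.1725,.2516]);print(to(B-.08*R[:,2],R),R[:,2]*88);print(proj(w,B))
E
```

```text
t 14.85 p [ 0.3571 -0.13    0.3105] F [-0.1  0.1  0.8] w 0.0468 q [-25.  -10.8 109.3 -26.6  47.3 -10.3]
(array([0.1, 0.8, 0.9]), array([-0.002, -0.003,  0.003])) [ 33.85679472 -47.55064775 -65.85327137]
[259.36830402 203.9023896 ]
```

View pics/w16.png

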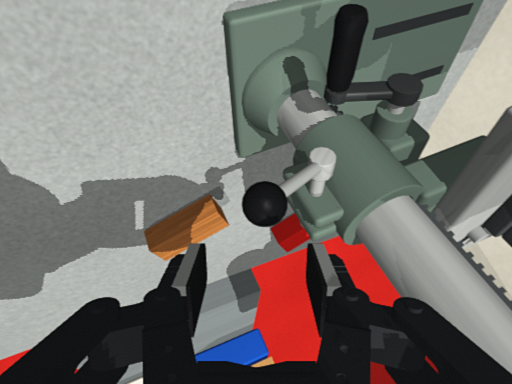

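{"api": "apply_moves", "payload": {
  "plan": [
    {"tx": 14,"ty": -19,"tz": -25,"rx": 0,"ry": 0,"rz": 0,"jaw": 0.1},
    {"tx": 27,"ty": -37,"tz": -50,"rx": 0,"ry": 0,"rz": 0,"jaw": 0.1},
    {"tx": 36,"ty": -47,"tz": -64,"rx": 0,"ry": 0,"rz": 0,"jaw": 0.1},
    {"tx": 36,"ty": -47,"tz": -64,"rx": 0,"ry": 0,"rz": 0,"jaw": 0.1}
  ]
}}

```text
time_s: 15.25
position: [0.3943, -0.1771, 0.2462]
tool_rot: [[0.156, 0.912, 0.38], [0.838, 0.081, -0.539], [-0.522, 0.403, -0.752]]
ft_force: [0.1, 0.2, 0.8]
grip_width: 0.0468
```

```bash
python3 - <<'E'
from h import *
B=np.array([.448,-.167,.268+.0266]);px=np.array([np.cos(YAW),np.sin(YAW),0])
snap("wrist","w17");st()
for th in (.75,.6,.45,.3,.15,.05,0,-.05):
    b=B+.085*(-px*(np.sin(.17+th)-np.sin(.17))+np.array([0,0,1])*(np.cos(.17+th)-np.cos(.17)))
    R=Rt(35,-24*max(th,0)/.9); c=.0074
    tan=-px*np.cos(.17+th)-np.array([0,0,1])*np.sin(.17+th)
    print(th,*to(b+.009*R[:,2]-tan*c,R))
E
```

```text
t 15.3 p [ 0.394  -0.1767  0.2472] F [-0.4  0.  -0.6] w 0.0473 q [-30.5  -1.4 113.3 -30.   33.   -7.8]
0.75 [ 8.4  0.3 14. ] [-0.008  0.066  0.002]
0.6 [17.2  1.1 22.7] [-0.015  0.136  0.002]
0.45 [27.1  2.  29.9] [-0.021  0.205  0.002]
0.3 [38.   3.  35.4] [-0.028  0.275  0.002]
0.15 [49.6  4.1 39.3] [-0.034  0.344  0.003]
0.05 [57.7  4.8 40.8] [-0.038  0.391  0.003]
0 [61.7  5.2 41.2] [-0.04   0.414  0.003]
-0.05 [65.9  5.6 41.5] [-0.04   0.414  0.003]
```

View pics/w17.png

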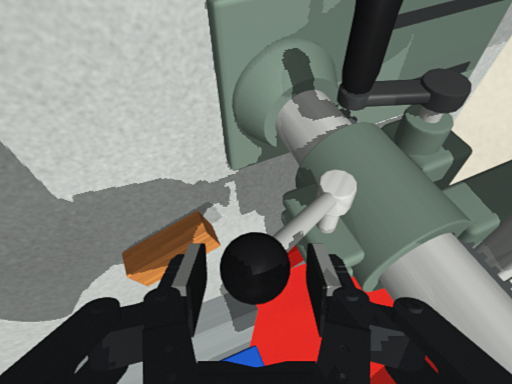

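{"api": "apply_moves", "payload": {
  "plan": [
    {"tx": 8,"ty": 0,"tz": 13,"rx": -0.008,"ry": 0.066,"rz": 0,"jaw": 0.1},
    {"tx": 17,"ty": 1,"tz": 22,"rx": -0.015,"ry": 0.136,"rz": 0,"jaw": 0.1},
    {"tx": 27,"ty": 2,"tz": 30,"rx": -0.021,"ry": 0.205,"rz": 0,"jaw": 0.1},
    {"tx": 38,"ty": 3,"tz": 35,"rx": -0.028,"ry": 0.275,"rz": 0,"jaw": 0.1},
    {"tx": 49,"ty": 4,"tz": 39,"rx": -0.034,"ry": 0.344,"rz": 0,"jaw": 0.1},
    {"tx": 57,"ty": 5,"tz": 41,"rx": -0.038,"ry": 0.39,"rz": 0,"jaw": 0.1},
    {"tx": 62,"ty": 5,"tz": 41,"rx": -0.04,"ry": 0.414,"rz": 0,"jaw": 0.1},
    {"tx": 62,"ty": 5,"tz": 41,"rx": -0.04,"ry": 0.414,"rz": 0,"jaw": 0.1}
  ]
}}

```text
time_s: 16.1
position: [0.4566, -0.1703, 0.2903]
tool_rot: [[-0.074, 0.996, 0.054], [0.815, 0.091, -0.572], [-0.575, 0.002, -0.818]]
ft_force: [-1.3, 0.5, 1.5]
grip_width: 0.0466
```

```bash
python3 - <<'E'
from h import *
B=np.array([.448,-.167,.268+.0266]);px=np.array([np.cos(YAW),np.sin(YAW),0])
snap("wrist","w18");st();w=load("w18")
for th in (0,.1,.2):
    b=B+.085*(-px*(np.sin(.17+th)-np.sin(.17))+np.array([0,0,1])*(np.cos(.17+th)-np.cos(.17)));print(th,proj(w,b))
E
```

```text
t 16.15 p [ 0.4564 -0.1704  0.2899] F [-0.2  0.9 -1.1] w 0.047 q [-18.4  10.4  88.7 -34.3  68.9 -14.3]
0 [237.24726562 262.55201269]
0.1 [219.47144646 258.90928792]
0.2 [202.59513499 253.72103388]
```

View pics/w18.png

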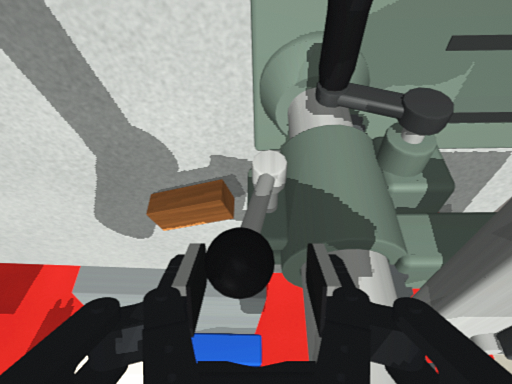

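{"api": "apply_moves", "payload": {
  "plan": [
    {"tx": 3,"ty": 0,"tz": 0,"rx": 0,"ry": 0,"rz": 0,"jaw": 0.1},
    {"tx": 3,"ty": 0,"tz": 0,"rx": 0,"ry": 0,"rz": 0,"jaw": 0.1}
  ]
}}

```text
time_s: 16.35
position: [0.4585, -0.1701, 0.2903]
tool_rot: [[-0.073, 0.996, 0.053], [0.815, 0.091, -0.572], [-0.574, 0.002, -0.819]]
ft_force: [-4.8, -1.0, 1.7]
grip_width: 0.0472
```

{"api": "apply_moves", "payload": {
  "plan": [
    {"tx": 3,"ty": 0,"tz": 0,"rx": 0,"ry": 0,"rz": 0,"jaw": 0.1},
    {"tx": 3,"ty": 0,"tz": 0,"rx": 0,"ry": 0,"rz": 0,"jaw": 0.1}
  ]
}}

```text
time_s: 16.55
position: [0.4589, -0.17, 0.2902]
tool_rot: [[-0.074, 0.996, 0.047], [0.815, 0.087, -0.572], [-0.574, -0.004, -0.819]]
ft_force: [-13.5, -1.7, 1.7]
grip_width: 0.0469
```

{"api": "apply_moves", "payload": {
  "plan": [
    {"tx": -7,"ty": -1,"tz": 0,"rx": 0,"ry": 0,"rz": 0,"jaw": 0.2},
    {"tx": -7,"ty": -1,"tz": 0,"rx": 0,"ry": 0,"rz": 0,"jaw": 0.3},
    {"tx": -9,"ty": 17,"tz": 26,"rx": 0,"ry": 0,"rz": 0,"jaw": 0.3},
    {"tx": -11,"ty": 45,"tz": 66,"rx": 0,"ry": 0,"rz": 0,"jaw": 0.5},
    {"tx": -13,"ty": 75,"tz": 105,"rx": 0,"ry": 0,"rz": 0,"jaw": 1},
    {"tx": -13,"ty": 100,"tz": 105,"rx": 0,"ry": 0,"rz": 0,"jaw": 1}
  ]
}}

```text
time_s: 17.15
position: [0.4466, -0.0687, 0.4009]
tool_rot: [[-0.068, 0.996, 0.057], [0.815, 0.088, -0.573], [-0.576, 0.007, -0.818]]
ft_force: [0.5, 0.3, -0.4]
grip_width: 0.0856
```

```bash
python3 - <<'E'
from h import *
B=np.array([.448,-.167,.268+.0266]);px=np.array([np.cos(YAW),np.sin(YAW),0])
snap("wrist","w19");st();w=load("w19")
for th in (0,.1,.2):
    b=B+.085*(-px*(np.sin(.17+th)-np.sin(.17))+np.array([0,0,1])*(np.cos(.17+th)-np.cos(.17)));print(th,proj(w,b))
print(to([.53,-.04,.40],Rt(60,0,np.radians(48))))
E
```

```text
t 17.2 p [ 0.4462 -0.0662  0.3981] F [-0.7  1.5 -1.2] w 0.0857 q [ -4.9   6.7  75.6 -34.4  90.5 -12.5]
0 [246.48778409 198.00190801]
0.1 [237.34163374 196.43072713]
0.2 [228.54693519 194.14420751]
(array([83.8, 26.2,  1.9]), array([-0.4  , -0.196,  0.735]))
```

View pics/w19.png

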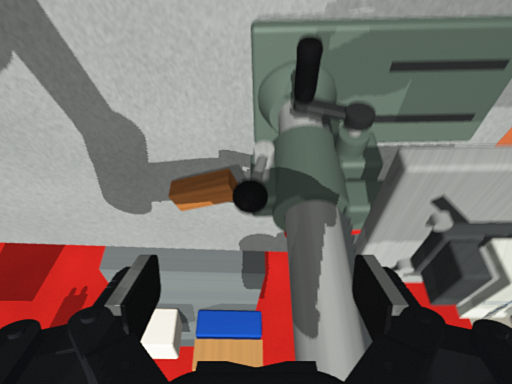

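{"api": "apply_moves", "payload": {
  "plan": [
    {"tx": 0,"ty": 40,"tz": 2,"rx": -0.08,"ry": -0.04,"rz": 0.15,"jaw": 1},
    {"tx": 30,"ty": 50,"tz": 2,"rx": -0.16,"ry": -0.08,"rz": 0.3,"jaw": 1},
    {"tx": 70,"ty": 50,"tz": 2,"rx": -0.24,"ry": -0.12,"rz": 0.45,"jaw": 1},
    {"tx": 84,"ty": 26,"tz": 2,"rx": -0.4,"ry": -0.196,"rz": 0.735,"jaw": 1},
    {"tx": 84,"ty": 26,"tz": 2,"rx": -0.4,"ry": -0.196,"rz": 0.735,"jaw": 1},
    {"tx": 84,"ty": 26,"tz": 2,"rx": -0.4,"ry": -0.196,"rz": 0.735,"jaw": 1},
    {"tx": 84,"ty": 26,"tz": 2,"rx": -0.4,"ry": -0.196,"rz": 0.735,"jaw": 1},
    {"tx": 84,"ty": 26,"tz": 2,"rx": -0.4,"ry": -0.196,"rz": 0.735,"jaw": 1}
  ]
}}

```text
time_s: 18.0
position: [0.5302, -0.0404, 0.4008]
tool_rot: [[-0.37, 0.671, 0.642], [0.337, 0.741, -0.58], [-0.866, 0.002, -0.501]]
ft_force: [-0.2, -0.1, -0.8]
grip_width: 0.0852
```

```bash
python3 - <<'E'
from h import *
snap("wrist","w20");snap("top","top1");st()
a=cv2.imread("pics/w20.png")
cv2.imwrite("pics/c7.png",cv2.resize(a[150:300,170:330],None,fx=5,fy=4,interpolation=2))
E
```

```text
t 18.1 p [ 0.5308 -0.0401  0.4008] F [ 0.2  0.  -0.1] w 0.0852 q [ -1.3   2.5  93.1 -52.5  45.4 -24.1]
```

View pics/c7.png

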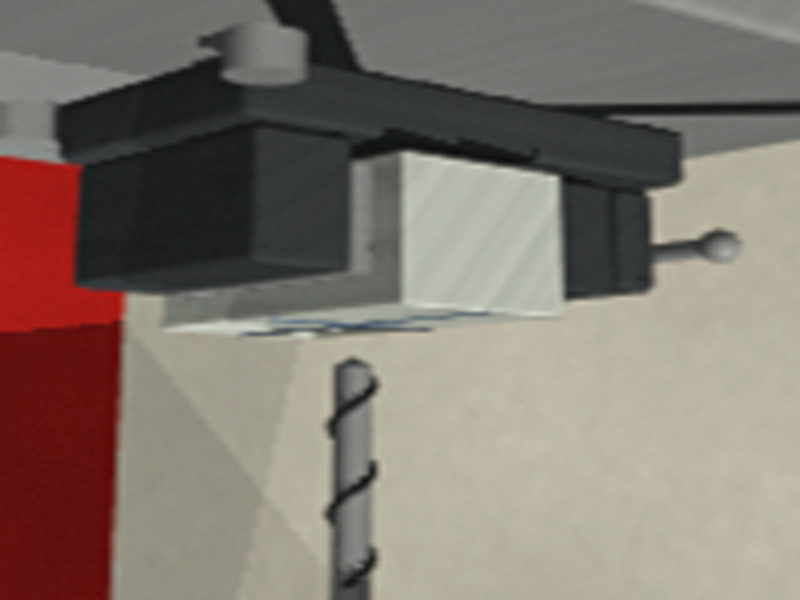

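View pics/top1.png

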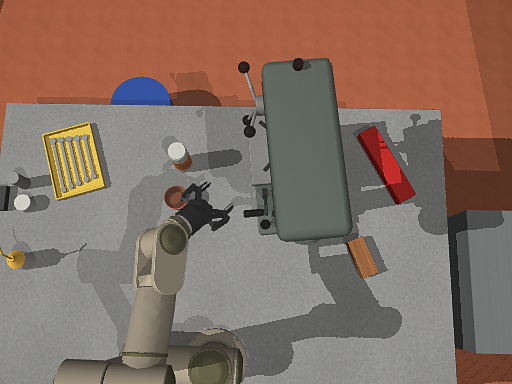

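The close-up shows the cross at crop (353,325) and the drill tip at (352,361), the same gap as before. In the top view the can, tin and wood block stand where they were, and the arm touches nothing; the wrench is hidden under the arm. I'm handing the job in.

```bash
python3 - <<'E'
from h import *
print(env.close_job()); st()
E
```

```text
the job is handed in; nothing more can be done
None
the job is handed in; nothing more can be done
```

I slackened the clamp, cranked the table up about 1.5 turns (9.3 rad), pushed the clamp lever home again and handed the job in at about 18 s.

- **Gap:** the last full measurement, made before re-clamping, put the work about 11.5 mm below the drill point, down from 38 mm. The picture taken after clamping shows the same spacing. The measured rise of 26.4 mm agrees with the 26.6 mm expected from the crank turns.
- **Clamp lever:** pulled back, it came to about 0.88 rad in the picture against the 0.9 rad stop. On the way home it met its stop at about 13 N, and the wrist picture shows the ball at the home position.
- **Crank:** I did not check its speed directly, but it was released about 5.5 s before hand-in.
- **Forces:** the highest wrist reading between moves was about 17 N.
- **Things on the bench:** by eye in the last top view, the can, tin and wood block are where they were. The arm hid the wrench there, so I could not check it, though I never worked near it.
- **Robot:** it stood clear of everything, with a wrist force near zero.

No check failed. One scene-camera estimate of the work position was about 8 mm off, because the head hides the cross lines, so I dropped it and used the table geometry and the wrist views.

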